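# Shut the vial left open in the sample block

## Robot

A 7-joint arm with a two-finger parallel gripper is mounted at the origin on the work surface. World frame = base frame: x ahead of the robot, y to its left, z up, the work surface at z = 0. Lengths are in m, angles in rad, forces in N, time in s.
With the tool pointing down it reaches from about 0.4 to 0.875 m from the base axis. Payload 19.3 kg.
Tool frame: the origin (TCP) lies at the very end of the fingers, on their centre line; the grasp point (between the pads) lies 19 mm behind it; z points along the fingers, y is the line along which they close (so a half turn about z gives the same grasp; the last joint's range is limited). The gripper opens to 85 mm and grips with 20 to 120 N. Pads are 22 mm wide; open, the fingers measure 114 mm over their backs; the gripper's body (76 mm by 85 mm) begins 54 mm behind the grasp point. The pads swing forward as they close: fully open they stand 13 mm farther back than shut.
Start: joints at [1.154, 0.521, -0.036, 1.599, 0.021, 1.021, -0.113], TCP at [0.212, -0.588, 0.231] pointing down, gripper open.
Joint ranges: [-2.91, 2.91], [-0.3, 2.13], [-1.5, 1.42], [0.17, 2.43], [-1.26, 4.41], [0.16, 1.93], [-2.52, 2.52]. Speed limits (rad/s): [1.89, 1.89, 2.39, 2.39, 3.01, 3.01, 3.01].

## Interface

Orientations are given as [roll, pitch, yaw] about the fixed x, y, z axes, in that order (R = Rz(yaw) Ry(pitch) Rx(roll)).
In Python, from workcell import observe, grab_frame, job_done gives the robot as it stands.
- The arm moves only by the tool move_arm, never from a script. Its argument "plan" is a list that holds one entry, the list of rows, each a list of 7 numbers: the shift along the tool's x, y, z each as a share of 0.02 m, from -1 to 1, then the turn, a rotation vector about the tool's x, y, z each as a share of 6 degrees, from -1 to 1, then the opening, from -1 (shut) to 1 (fully open). A call has exactly 10 rows; each row shifts and turns the commanded pose from where the row before left it, along the tool's axes as they then stand; what a row does not reach is not made up. A row lasts 1/10 s, in which the tool goes at most 50 mm and 8.59 degrees, less where a joint would pass 70% of its speed; a pose out of reach is approached as far as the arm can. A call with a number of a shift or a turn outside -1 to 1 is refused whole. A call with a gripper value outside its range is refused whole. The fingers move at their own pace and stop on an object; "grip_force" is the grip in N (left out, the last holds). Time passes only in rows, so rows that do not move let the fingers close, or fill a call up. It gives the time, the measured TCP pose, the force, the opening and the grip force at its end, in the units of the state.
- observe(): the state, without advancing time (a new reading comes with each control period).
- grab_frame(name): name is "scene" or "side" or "wrist"; returns a dict with "color" (400x640x3 uint8, red, green, blue), "intrinsics" (3x3 intrinsics, pixels), "k1" (the pictures are not rectified: a ray, as slopes to the right and down, at radius r is drawn at 1 + k1 r^2 times it, then the intrinsics apply), "position" and "orientation" of the camera in the world; the wrist camera has in their place "tool_from_camera" (4x4, takes a point from camera to tool coordinates, whose origin is the TCP and whose axes are the flange's). Camera axes: x right, y down, z forward; pixel columns grow to the right and rows downward; lengths in m; the calibration is good to about 2 mm. A picture is of the moment at which its call begins: read the wrist's pose just before it. There is no depth.
- job_done(): hands the job in; it is judged then, once.
The state is a dict: "clock": time; "qpos": joint angles; "qd": joint speeds; "joint_efforts": joint torques, N m; "position": TCP position; "tool_rot": TCP orientation; "force": force on the tool from outside, world axes, zero at the start; "moment": the same for the moment, N m; "grip_width": finger opening in m; "finger_force": force on a finger pad.
Only numpy, scipy, OpenCV 4.12 (cv2) and the standard library are available. Lean on these libraries where they do the work, as an engineer would, in place of code of your own. Each camera call takes 0.05 s, during which the arm holds its last target. There are 200 camera calls.

## Task

One of the three flip-cap vials inside the closed sample block was left open. Lever the block's cover up with the thin blade of the opener, swing the cover right back, press the open vial's cap fully shut and then close the cover fully again. At the end the opener must lie on its mat again; leave the other two vials shut and do not disturb the other things on the bench.

Things in the scene. Friction and masses are not known exactly. Their poses are not given: they have to be found in the camera images.
- block: sample block, fixed: white open-topped box 150 mm (x) by 130 (y), 70 tall, 10 mm walls, inner floor 20 mm up. Origin: centre of its underside; +x points to the hinge side. The front wall (x = -75 mm) has a notch in its top, 60 mm wide about y = 0: a slot open below the cover from 61 to 70 mm above the bench, through the wall. A control housing 50 mm wide, 55 tall is joined to its -y side.
- cover: the block's flat grey cover, 150 x 130 x 8 mm, flush all round, no handle. Origin on its hinge line (along y, at the block's x = +75 mm, 70 mm above the bench). Closed, its axes equal the block's; it reaches to its x = -150 mm, underside at its z = 0. Opens about its +y, front edge up and back, to a stop at 1.95 rad; stiff hinge (0.2 N m), stays where left.
- vial_a: amber vial, 22 mm across, 30 tall, fixed upright in the block, one of three 36 mm apart along the block's y. Origin: centre of its underside, 4 mm above the bench; axes as the block's. White disc cap 26 mm across, 5 thick, with a small tab in front, hinged 13 mm to +x of the vial's axis, 30 mm above its origin; when shut its top is 39 mm above the bench. This is the one left open.
- vial_b: amber vial, 22 mm across, 30 tall, fixed upright in the block, one of three 36 mm apart along the block's y. Origin: centre of its underside, 4 mm above the bench; axes as the block's. White disc cap 26 mm across, 5 thick, with a small tab in front, hinged 13 mm to +x of the vial's axis, 30 mm above its origin; when shut its top is 39 mm above the bench. Shut at the start.
- vial_c: amber vial, 22 mm across, 30 tall, fixed upright in the block, one of three 36 mm apart along the block's y. Origin: centre of its underside, 4 mm above the bench; axes as the block's. White disc cap 26 mm across, 5 thick, with a small tab in front, hinged 13 mm to +x of the vial's axis, 30 mm above its origin; when shut its top is 39 mm above the bench. Shut at the start.
- cap_a (a joint): hinge of the cap of vial_a, rad: 0 fully shut, grows to 1.5 as the cap swings up and back towards the cover's hinge; stays where it is left; axis along the block's y. Starts open, at 1.0 to 1.35.
- cap_b (a joint): hinge of the cap of vial_b, rad: 0 fully shut, grows to 1.5 as the cap swings up and back towards the cover's hinge; stays where it is left; axis along the block's y. Starts shut.
- cap_c (a joint): hinge of the cap of vial_c, rad: 0 fully shut, grows to 1.5 as the cap swings up and back towards the cover's hinge; stays where it is left; axis along the block's y. Starts shut.
- opener: opener, 60 g: black handle 100 mm long (along its x), 14 mm wide, 18 mm tall, with a flat steel blade, 16 mm wide and 2 mm thick, that reaches 85 mm beyond the handle's +x end at half the handle's height. Origin: centre of the handle's underside; the blade's tip is at x = +135 mm, z = 9 mm. Starts lying on the mat.
- opener_tip (a point): middle of the end of the opener's blade
- mat: flat grey mat, fixed, 270 mm (x) by 130 mm (y), 3 mm thick. Origin: centre of its underside.
- sorting_tray: bystander: small red divided tray, 100 x 80 x 28 mm; origin under its centre
- specimen_jar: bystander: specimen jar with white cap, 56 mm across, 65 mm tall; origin under its centre
- petri_dish: bystander: closed white dish, 92 mm across, 15 mm tall; origin under its centre
- marker: bystander: marker pen lying in front of the block, 130 mm long, 12 mm thick; origin under its middle
Not all that is in view belongs to the job. Leave any turquoise look-alike of the opener alone.

How it is judged:
On the way, in this order (a step that is already met when the one before it is completed fails the run):
1. the cover is levered up past 0.3 rad by the opener's blade, not by the fingers (angle between cover's own z axis and vertical above 0.3 rad and contact force between opener and cover above 0.2 N and contact force between the fingers and cover below 0.1 N), for 0.05 s.
2. the cover is swung back past upright, to more than 1.6 rad (angle between cover's own z axis and vertical above 1.6 rad), for 0.1 s.
3. the open vial's cap is pressed shut (within 0.1 rad) while the cover stands open (value of joint cap_a below 0.1 rad and angle between cover's own z axis and vertical above 0.9 rad), for 0.2 s.
At the end, for the whole second after the job is handed in: The cover is closed (within 0.05 rad), all three caps are shut (within 0.1 rad), and the opener lies at rest on the mat: its handle's middle within 110 mm (along the mat) and 65 mm (across) of the mat's centre, less than 25 mm up, its tip below 30 mm (angle between cover's own z axis and vertical below 0.05 rad and value of joint each of cap_a, cap_b, cap_c below 0.1 rad and x of opener in the frame of mat between -0.11 and 0.11 m and y of opener in the frame of mat between -0.065 and 0.065 m and z of opener in the frame of mat below 0.025 m and height (world z) of opener_tip below 0.03 m and linear speed of opener below 0.02 m/s); the robot touches nothing.
It fails at once if a bystander is moved by more than 30 mm (distance of any of sorting_tray, specimen_jar, petri_dish, marker from where it was at the start of the episode above 0.03 m).
It fails at once if another vial's cap comes open by more than 0.3 rad (value of joint any of cap_b, cap_c above 0.3 rad).
It also fails if it takes over 72 s, if anything falls off the work surface, if the arm or the gripper's body presses on something with over 40 N, if the wrist force passes 120 N, or if a joint passes its speed limit or range.

## Working session

There is one attempt and no reset: what is moved stays moved. The work goes in short steps, Python scripts to look and compute and a tool call to move; the robot and the scene stay as the last step left them, time stands still between calls to the robot, and variables do not carry over. Pictures are saved under pics/ and viewed, at most 10 in all, crops included, and the job is handed in when it is done.

Besides the shell and the picture viewer there is one more tool, called after "Emit:" as name(argument=value, ...) on one line, values as JSON. move_arm: Moves the arm, as the interface text tells. Shift numbers are shares of 0.02 m and turn numbers shares of 6 degrees, none past 1 either way. Its arguments: {"type":"object","properties":{"plan":{"type":"array"},"grip_force":{"type":"number"}},"required":["plan"]}

```bash
ls; mkdir -p pics
cat > h.py <<'E'
import numpy as np, cv2
from workcell import observe, grab_frame, job_done
from scipy.spatial.transform import Rotation as R
def cam(f, st=None):
    if "position" in f:
        o=np.array(f["orientation"]); 
        Rm=o if o.shape==(3,3) else (R.from_euler('xyz',o).as_matrix() if o.size==3 else R.from_quat(o).as_matrix())
        return Rm,np.array(f["position"])
    T=np.array(f["tool_from_camera"]); Rt=R.from_euler('xyz',st["tool_rot"]).as_matrix()
    return Rt@T[:3,:3], Rt@T[:3,3]+np.array(st["position"])
def ray(f,uv,st=None):
    K=np.array(f["intrinsics"]);k=f["k1"]
    d=np.array([(uv[0]-K[0,2])/K[0,0],(uv[1]-K[1,2])/K[1,1]]); s=d.copy()
    for _ in range(20): s=d/(1+k*(s@s))
    Rm,p=cam(f,st); return p,Rm@np.array([*s,1])
def onz(f,uv,z,st=None):
    p,d=ray(f,uv,st); return p+d*(z-p[2])/d[2]
def proj(f,P,st=None):
    Rm,p=cam(f,st);K=np.array(f["intrinsics"]); c=Rm.T@(np.array(P)-p); s=c[:2]/c[2]; s=s*(1+f["k1"]*(s@s))
    return s*[K[0,0],K[1,1]]+K[:2,2]
E
python3 - <<'E'
from h import *
s=observe(); print({k:np.round(v,3) for k,v in s.items()})
for n in("scene","side","wrist"):
    f=grab_frame(n); cv2.imwrite(f"pics/{n}0.png",f["color"][...,::-1])
    print({k:np.round(v,3) for k,v in f.items() if k!="color"})
a=[cv2.imread(f"pics/{n}0.png") for n in("scene","side")]
E
```

```text
pics
{'clock': np.float64(0.0), 'qpos': array([ 1.154,  0.522, -0.036,  1.6  ,  0.021,  1.021, -0.113]), 'qd': array([ 0.001, -0.   , -0.   , -0.   , -0.   ,  0.   ,  0.001]), 'joint_efforts': array([-0.0000e+00, -9.2712e+01,  1.9800e+00, -3.6994e+01,  1.8000e-02,
        8.0000e-03, -0.0000e+00]), 'position': array([ 0.212, -0.587,  0.231]), 'tool_rot': array([-3.141,  0.   ,  0.347]), 'force': array([-0.325,  0.122,  0.052]), 'moment': array([ 0.018, -0.007, -0.035]), 'finger_force': np.float64(0.0), 'grip_width': np.float64(0.086)}
{'intrinsics': array([[420.487,   0.   , 314.711],
       [  0.   , 420.487, 202.922],
       [  0.   ,   0.   ,   1.   ]]), 'k1': np.float64(-0.084), 'position': array([1.234, 0.444, 0.76 ]), 'orientation': array([-2.299, -0.02 ,  2.245])}
{'intrinsics': array([[454.009,   0.   , 322.746],
       [  0.   , 454.009, 198.298],
       [  0.   ,   0.   ,   1.   ]]), 'k1': np.float64(-0.049), 'position': array([ 0.548, -0.973,  0.679]), 'orientation': array([-2.127, -0.006, -0.047])}
{'intrinsics': array([[292.52 ,   0.   , 318.687],
       [  0.   , 292.52 , 198.176],
       [  0.   ,   0.   ,   1.   ]]), 'k1': np.float64(0.019), 'tool_from_camera': array([[ 0.   , -0.95 , -0.314,  0.08 ],
       [ 1.   ,  0.   ,  0.   ,  0.001],
       [-0.   , -0.314,  0.95 , -0.144],
       [ 0.   ,  0.   ,  0.   ,  1.   ]])}
```

View pics/scene0.png

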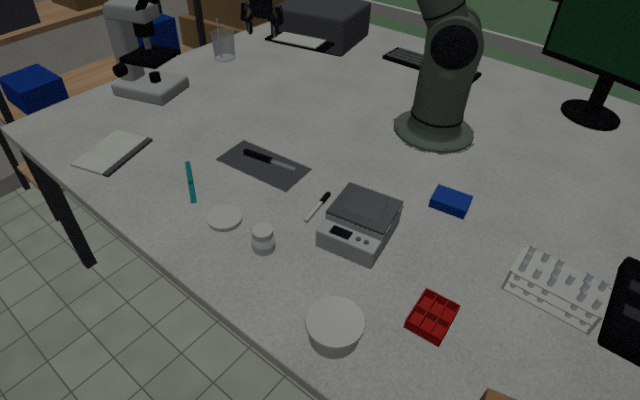

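View pics/side0.png

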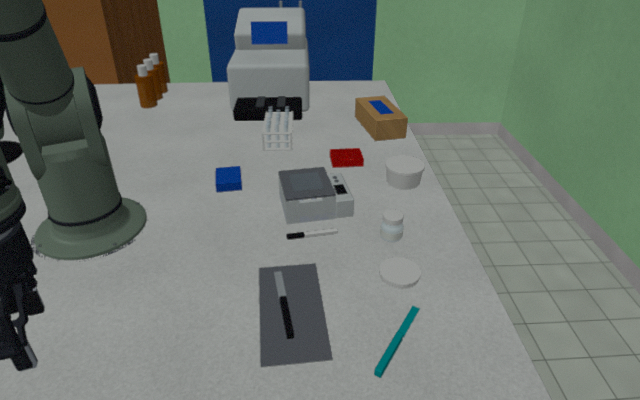

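The black-handled opener is on the grey mat: scene (257,156) to (295,168), side (286,318) to (278,272). The turquoise look-alike is off the mat at scene (191,182) and side (397,340). The opener fits the description: black handle, steel blade, on the mat. I'll confirm this in one enlarged crop.

Run:
```python
import cv2,numpy as np
a=cv2.imread("pics/side0.png")[155:375,250:420]; b=cv2.imread("pics/scene0.png")[130:270,205:415]
A=cv2.resize(a,None,fx=2.2,fy=2.2,interpolation=2);B=cv2.resize(b,None,fx=2,fy=2,interpolation=2)
o=np.zeros((600,800,3),np.uint8);o[:A.shape[0],:A.shape[1]]=A;o[:B.shape[0],376:376+B.shape[1]]=B
cv2.imwrite("pics/crop.png",cv2.convertScaleAbs(o,alpha=1.5,beta=20))
```

```text
(no output)
```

View pics/crop.png

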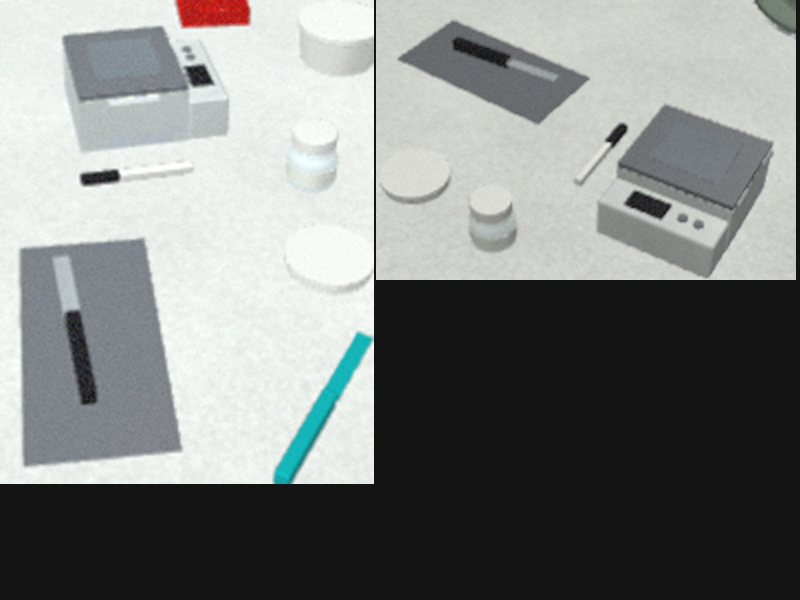

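The crop confirms the opener: black handle and steel blade on the grey mat. The turquoise bar lies off the mat. The block has its notch facing the mat at crop (134,98), with its housing on the right. Next I'll measure.

```bash
cat > m.py <<'E'
from h import *
import itertools
F={n:grab_frame(n) for n in("scene","side")}
def poly(m,n):
    c=max(cv2.findContours(m,0,2)[0],key=cv2.contourArea); h=cv2.convexHull(c)
    for e in np.arange(1,15,.25):
        a=cv2.approxPolyDP(h,e,True)
        if len(a)<=n: break
    return cv2.contourArea(c),a[:,0]
def mask(f,box,lo,hi):
    x0,y0,x1,y1=box; g=cv2.GaussianBlur(f["color"],(3,3),0).max(2); m=np.zeros(g.shape,np.uint8); m[y0:y1,x0:x1]=cv2.inRange(g,lo,hi)[y0:y1,x0:x1]; return m
for n,box in(("scene",(320,175,412,240)),("side",(270,160,345,205))):
    f=F[n]; print(n,"gray cover",f["color"][205 if n=="scene" else 190, 365 if n=="scene" else 300])
    A,p=poly(mask(f,box,35,125),4); print(A,p.tolist()); print([np.round(onz(f,q,.078),4).tolist() for q in p.astype(float)])
for n,box in(("scene",(210,135,315,195)),("side",(250,255,340,370))):
    f=F[n]
    A,p=poly(mask(f,box,0,110),4); print("mat",A,p.tolist()); print([np.round(onz(f,q,.003),4).tolist() for q in p.astype(float)])
    m=mask(f,box,0,38); c=max(cv2.findContours(m,0,2)[0],key=cv2.contourArea); r=cv2.minAreaRect(c); bx=cv2.boxPoints(r)
    print("handle",r,[np.round(onz(f,q,.015),4).tolist() for q in bx], np.round(onz(f,r[0],.013),4))
E
python3 m.py
```

```text
scene gray cover [66 70 71]
4355.5 [[398, 175], [411, 239], [320, 239], [325, 177]]
[[0.397, 0.0773, 0.078], [0.5831, 0.2192, 0.078], [0.7136, 0.0612, 0.078], [0.5296, -0.0663, 0.078]]
side gray cover [74 82 87]
1920.5 [[344, 204], [283, 204], [278, 172], [324, 167]]
[[0.6477, -0.0365, 0.078], [0.498, -0.0308, 0.078], [0.4796, 0.134, 0.078], [0.6081, 0.1588, 0.078]]
mat 2386.0 [[216, 158], [246, 140], [311, 170], [284, 192]]
[[0.5926, -0.4367, 0.003], [0.4631, -0.4379, 0.003], [0.4523, -0.1748, 0.003], [0.5792, -0.1687, 0.003]]
handle ((256.5015563964844, 155.4123077392578), (29.066287994384766, 7.100162506103516), 19.44003677368164) [[0.5382, -0.3787, 0.015], [0.5081, -0.3993, 0.015], [0.4911, -0.2982, 0.015], [0.5206, -0.2802, 0.015]] [ 0.5126 -0.3403  0.013 ]
mat 6222.0 [[314, 263], [332, 358], [261, 366], [259, 269]]
[[0.5697, -0.1677, 0.003], [0.5941, -0.4344, 0.003], [0.467, -0.4467, 0.003], [0.445, -0.1838, 0.003]]
handle ((286.3269348144531, 317.1346130371094), (41.57661437988281, 6.8640642166137695), 78.69007110595703) [[0.494, -0.2882, 0.015], [0.5077, -0.2849, 0.015], [0.5252, -0.393, 0.015], [0.5127, -0.3957, 0.015]] [ 0.5102 -0.3412  0.013 ]
```

```bash
cat >> m.py <<'E'
print("----")
for n,box in(("scene",(315,175,412,240)),("side",(270,160,345,205))):
    f=F[n]
    for hi in(80,90,100):
        m=cv2.morphologyEx(mask(f,box,30,hi),cv2.MORPH_OPEN,np.ones((3,3)));
        for k in(4,6):
            A,p=poly(m,k); print(n,hi,A,p.tolist())
E
python3 m.py | sed '1,/----/d'
python3 - <<'E'
import cv2,numpy as np
a=cv2.imread("pics/side0.png")[158:222,268:358]; b=cv2.imread("pics/scene0.png")[178:266,312:408]
o=np.zeros((600,800,3),np.uint8);A=cv2.resize(a,None,fx=4,fy=4,interpolation=cv2.INTER_CUBIC);B=cv2.resize(b,None,fx=4,fy=4,interpolation=cv2.INTER_CUBIC)
o[:A.shape[0],:A.shape[1]]=A;o[:B.shape[0],400:400+B.shape[1]]=B
cv2.imwrite("pics/crop2.png",cv2.convertScaleAbs(o[:360],alpha=1.5,beta=10))
E
```

```text
scene 80 2604.5 [[349, 183], [401, 201], [388, 239], [327, 217]]
scene 80 2604.5 [[349, 183], [401, 201], [398, 222], [388, 239], [327, 217], [326, 211]]
scene 90 2726.0 [[348, 183], [402, 201], [389, 239], [326, 218]]
scene 90 2726.0 [[348, 183], [402, 201], [398, 223], [389, 239], [326, 218], [326, 210]]
scene 100 2804.0 [[348, 183], [402, 201], [389, 239], [326, 218]]
scene 100 2804.0 [[348, 183], [402, 201], [398, 224], [389, 239], [326, 218], [326, 210]]
side 80 564.5 [[334, 195], [287, 199], [281, 172], [323, 169]]
side 80 564.5 [[334, 193], [334, 195], [287, 199], [281, 177], [281, 172], [323, 169]]
side 90 1329.0 [[336, 189], [286, 200], [280, 172], [323, 168]]
side 90 1329.0 [[336, 189], [334, 195], [286, 200], [281, 182], [280, 172], [323, 168]]
side 100 1402.5 [[336, 189], [286, 200], [279, 172], [323, 168]]
side 100 1402.5 [[336, 189], [334, 196], [286, 200], [279, 172], [323, 168]]
```

View pics/crop2.png

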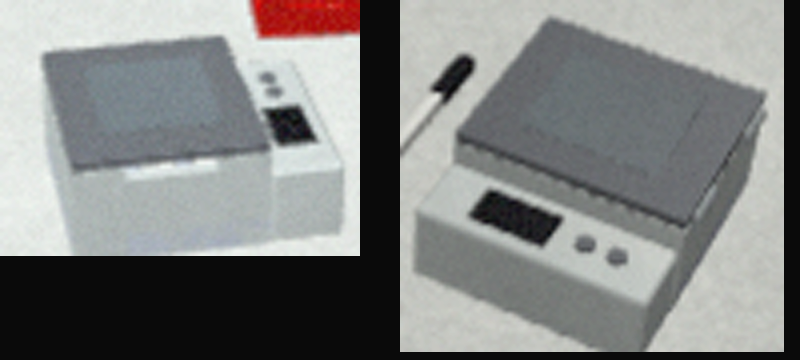

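The crop shows the cover's corners at side (279,171), (324,167), (335,196), (287,200) and scene (349,182), (326,212), (404,201), (384,231). The notch centre is at side (311,200). The front wall faces the mat.

```bash
cat > fit.py <<'E'
from h import *
from scipy.optimize import least_squares
F={n:grab_frame(n) for n in("scene","side")}
# cover-corner picks: (cam,pixel, cover local x,y (block frame, m), z)
P=[("side",(278.75,171),.075,.065,.078),("side",(324.2,167.2),.075,-.065,.078),("side",(287.5,200.3),-.075,.065,.070),("side",(335.5,196),-.075,-.065,.070),
("scene",(348.7,182),-.075,.065,.078),("scene",(326.3,211.5),-.075,-.065,.078),("scene",(404,201.2),.075,.065,.078),("scene",(384.5,231.5),.075,-.065,.078)]
def res(q,full=False):
    out=[]
    for n,uv,x,y,z in P:
        c,s=np.cos(q[2]),np.sin(q[2]); w=onz(F[n],uv,z)[:2]; out+=list(np.array([q[0]+c*x-s*y,q[1]+s*x+c*y])-w)
    return np.array(out)
r=least_squares(res,[.56,.04,1.57]); print(r.x,np.degrees(r.x[2])); print(np.round(res(r.x).reshape(-1,2)*1e3,1))
print("notch",[onz(F["side"],u,.065).round(4) for u in((299.75,200.7),(311,199.8),(322.2,198.6))])
c,s=np.cos(r.x[2]),np.sin(r.x[2]); print("notch mid pred",r.x[0]-c*.075,r.x[1]-s*.075)
# opener ends by ray on z=.012: tip & handle
f=F["side"]; print("side tip",[onz(f,u,.012).round(4) for u in((274.5,272.5),(281.5,271.5))]); f=F["scene"]; print("scene tip",onz(f,(295.5,168),.012).round(4))
# marker, jar
f=F["side"]; print("marker",[onz(f,u,.01).round(3) for u in((287,236.5),(337.5,231.5))])
E
python3 fit.py
```

```text
[0.55618685 0.07800919 1.74058441] 99.72814076916862
[[-2.   1.2]
 [-1.   5.4]
 [-3.4 -5.5]
 [ 2.3  0.3]
 [-1.7 -0.4]
 [-0.2 -2.1]
 [-0.4 -1.5]
 [ 6.4  2.7]]
notch [array([0.5389, 0.0035, 0.065 ]), array([0.5676, 0.0068, 0.065 ]), array([0.5963, 0.0115, 0.065 ])]
notch mid pred 0.5688598570785047 0.0040876405830942986
side tip [array([ 0.4814, -0.2074,  0.012 ]), array([ 0.4967, -0.2046,  0.012 ])]
scene tip [ 0.4835 -0.2085  0.012 ]
marker [array([ 0.506, -0.073,  0.01 ]), array([ 0.632, -0.057,  0.01 ])]
```

Emit:
move_arm(plan=[[[0,0,0,0,0,-1,0],[0,0,0,0,0,-1,0],[0,0,0,0,0,-1,0],[0,0,0,0,0,-1,0],[0,0,0,0,0,-1,0],[0,0,0,0,0,-1,0],[0,0,0,0,0,-1,0],[0,0,0,0,0,-1,0],[0,0,0,0,0,-1,0],[0,0,0,0,0,-1,0]]], grip_force=120)

```text
clock: 1.45
position: [0.2123, -0.5878, 0.2313]
tool_rot: [-3.142, -0.0, 1.398]
force: [-0.3, -0.3, 0.2]
grip_width: 0.0425
finger_force: 0.0
```

Emit:
move_arm(plan=[[[0,0,0,0,0,-1,0],[0,0,0,0,0,-1,0],[0,0,0,0,0,-1,0],[0,0,0,0,0,-0.3,0],[0.593,0.934,0.253,0,0,0,0],[0.593,0.934,0.253,0,0,0,0],[0.593,0.934,0.253,0,0,0,0],[0.593,0.934,0.253,0,0,0,0],[0.593,0.934,0.253,0,0,0,0],[0.593,0.934,0.253,0,0,0,0]]])

```text
clock: 2.45
position: [0.3116, -0.4982, 0.2008]
tool_rot: [3.142, 0.0, 1.737]
force: [0.1, -0.3, -1.3]
grip_width: 0.0425
finger_force: 0.0
```

Emit:
move_arm(plan=[[[0.593,0.934,0.253,0,0,0,0],[0.593,0.934,0.253,0,0,0,0],[0.593,0.934,0.253,0,0,0,0],[0.593,0.934,0.253,0,0,0,0],[0.593,0.934,0.253,0,0,0,0],[0.593,0.934,0.253,0,0,0,0],[0.593,0.934,0.253,0,0,0,0],[0.593,0.934,0.253,0,0,0,0],[0.593,0.934,0.253,0,0,0,0],[0.593,0.934,0.253,0,0,0,0]]])

```text
clock: 3.45
position: [0.4758, -0.3499, 0.1502]
tool_rot: [3.142, 0.0, 1.737]
force: [0.5, -0.4, 0.1]
grip_width: 0.0431
finger_force: 0.0
```

Emit:
move_arm(plan=[[[0.593,0.934,0.253,0,0,0,0],[0.593,0.934,0.253,0,0,0,0],[0,0,0,0,0,0,0],[0,0,0,0,0,0,0],[0,0,0,0,0,0,0],[0,0,0,0,0,0,0],[0,0,0,0,0,0,0],[0,0,0,0,0,0,0],[0,0,0,0,0,0,0],[0,0,0,0,0,0,0]]])

```text
clock: 4.45
position: [0.508, -0.3209, 0.1403]
tool_rot: [3.142, -0.0, 1.739]
force: [-0.2, 1.1, -0.1]
grip_width: 0.0429
finger_force: 0.0
```

```bash
cat > w.py <<'E'
from h import *
s=observe();f=grab_frame("wrist"); cv2.imwrite("pics/wrist1.png",f["color"][...,::-1])
print(s["position"],s["tool_rot"],s["clock"])
g=cv2.GaussianBlur(f["color"],(3,3),0).max(2)
for P in([.511,-.3405,.021],[.488,-.207,.012]): print(proj(f,P,s))
m=cv2.inRange(g,0,38)
for c in cv2.findContours(m,0,2)[0]:
    if cv2.contourArea(c)>150: 
        r=cv2.minAreaRect(c); print(r,[onz(f,q,.021,s).round(4).tolist() for q in cv2.boxPoints(r)])
E
python3 w.py
```

```text
[ 0.50798398 -0.3209366   0.14025024] [ 3.14153988e+00 -2.68926833e-05  1.73936837e+00] 4.45
[318.29536468 210.54320555]
[317.94444374  55.8462578 ]
((319.0, 321.5), (155.0, 528.0), 90.0) [[0.2618, -0.4184, 0.021], [0.7731, -0.3312, 0.021], [0.8612, -0.5231, 0.021], [0.2424, -0.6287, 0.021]]
((317.4999694824219, 207.99996948242188), (95.99998474121094, 12.999998092651367), 90.0) [[0.4963, -0.2933, 0.021], [0.5079, -0.2913, 0.021], [0.5249, -0.388, 0.021], [0.512, -0.3902, 0.021]]
```

View pics/wrist1.png

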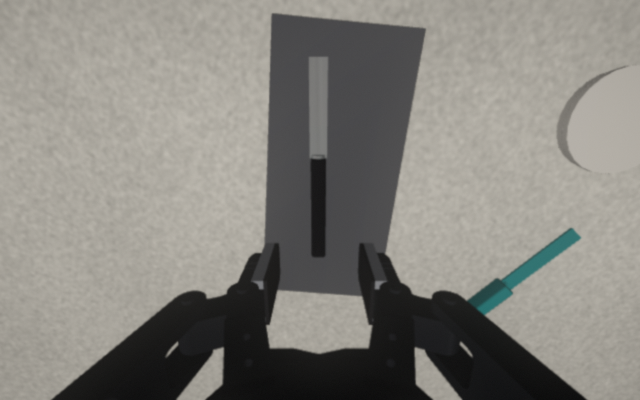

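The wrist view shows the opener upright in the picture at column 318, with the handle at rows 160–256, between the fingers and aligned. I'll descend and grasp.

Emit:
move_arm(plan=[[[0,0,0.96,0,0,0,0],[0,0,0.96,0,0,0,0],[0,0,0.96,0,0,0,0],[0,0,0.96,0,0,0,0],[0,0,0.96,0,0,0,0],[0,0,0.96,0,0,0,0],[0,0,0.96,0,0,0,0],[0,0,0,0,0,0,0],[0,0,0,0,0,0,0],[0,0,0,0,0,0,-1]]], grip_force=120)

```text
clock: 5.5
position: [0.5085, -0.3211, 0.0069]
tool_rot: [3.141, 0.001, 1.739]
force: [-0.0, 0.1, -0.4]
grip_width: 0.0294
finger_force: 0.0
```

Emit:
move_arm(plan=[[[0,0,0,0,0,0,-1],[0,0,0,0,0,0,-1],[0,0,0,0,0,0,-1],[0,0,0,0,0,0,-1],[0,0,0,0,0,0,-1],[0,0,0,0,0,0,-1],[0,0,0,0,0,0,-1],[0,0,0,0,0,0,-1],[0,0,0,0,0,0,-1],[0,0,0,0,0,0,-1]]])

```text
clock: 6.5
position: [0.5085, -0.3213, 0.0072]
tool_rot: [3.141, 0.001, 1.739]
force: [-3.5, 0.9, 12.5]
grip_width: 0.0104
finger_force: 118.3
```

```bash
python3 -c "
from h import *
s=observe();print({k:np.round(v,4) for k,v in s.items() if k!='qd'})"
```

```text
{'clock': np.float64(6.5), 'qpos': array([ 0.676 ,  0.8049, -0.3087,  1.7844,  0.392 ,  0.6114,  0.301 ]), 'joint_efforts': array([-1.15100e-01, -9.62541e+01, -4.81210e+00, -2.25319e+01,
        2.83500e-01, -1.04160e+00,  3.67000e-02]), 'position': array([ 0.5085, -0.3213,  0.0072]), 'tool_rot': array([3.1405e+00, 1.2000e-03, 1.7393e+00]), 'force': array([-3.5312,  0.931 , 12.4825]), 'moment': array([0.3149, 0.7073, 0.0026]), 'finger_force': np.float64(118.2544), 'grip_width': np.float64(0.0104)}
```

Emit:
move_arm(plan=[[[0,0,-0.5,0,0,0,-1],[0,0,-1,0,0,0,-1],[0,0,-1,0,0,0,-1],[0,0,-1,0,0,0,-1],[0,0,-1,0,0,0,-1],[0,0,0,0,0,0,-1],[0,0,0,0,0,0,-1],[0,0,0,0,0,0,-1],[0,0,0,0,0,0,-1],[0,0,0,0,0,0,-1]]])

```text
clock: 7.5
position: [0.5078, -0.3207, 0.0952]
tool_rot: [-3.141, -0.001, 1.74]
force: [0.1, -0.8, -1.4]
grip_width: 0.0105
finger_force: 117.9
```

Run:
```python
from h import *
s=observe();print(s["position"],s["tool_rot"],s["grip_width"],s["force"])
a=[]
for n,b in(("scene",(130,200,200,330)),("side",(180,380,240,350)),("wrist",(0,400,200,440))):
    f=grab_frame(n); cv2.imwrite(f"pics/l_{n}.png",f["color"][...,::-1])
    im=cv2.resize(f["color"][b[0]:b[1],b[2]:b[3],::-1],None,fx=2 if n!="wrist" else 1.5,fy=2 if n!="wrist" else 1.5,interpolation=2);a.append(im)
o=np.zeros((600,800,3),np.uint8);y=0
o[:a[0].shape[0],:a[0].shape[1]]=a[0];o[150:150+a[1].shape[0],:a[1].shape[1]]=a[1];o[:,300:660]=a[2][:600]
cv2.imwrite("pics/lift.png",cv2.convertScaleAbs(o,alpha=1.4,beta=10))
```

```text
[ 0.507816   -0.32066777  0.09523543] [-3.14095343e+00 -7.03020441e-04  1.73963340e+00] 0.010537019967552005 [ 0.05637345 -0.83031265 -1.44448142]
```

View pics/lift.png

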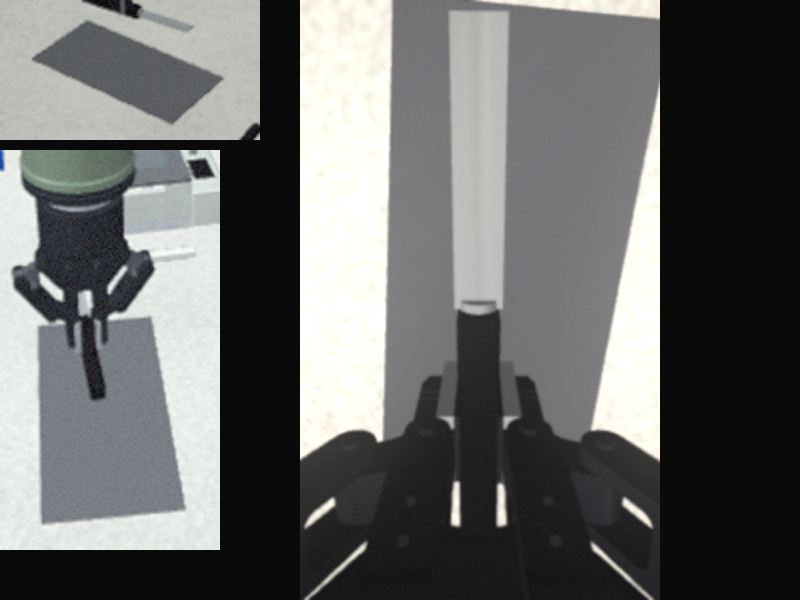

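The lift held. In the wrist picture the blade tip is at about (319,8), with the blade base at row 200. I'll compare these with a level pose.

Run:
```python
from h import *
s=observe();f=grab_frame("wrist")
Rt=R.from_euler('xyz',s["tool_rot"]).as_matrix();p=np.array(s["position"])
for x in (.115,.03):
  for z in(-.015,-.005,.005): print(x,z,[proj(f,p+Rt@[x,y,z],s).round(1).tolist() for y in(-.008,.008)])
g=f["color"].max(2); 
for r in(5,8,12,50,100,150,195): 
    c=np.where(g[r,260:380]>np.percentile(g[r,260:380],50)+25)[0]+260; print(r,g[r,295:345:4].tolist())
for n in("scene","side"):
    ff=grab_frame(n)
    print(n,"pred tip",proj(ff,p+Rt@[.115,0,-.005]).round(1),"handle rear",proj(ff,p+Rt@[-.07,0,-.005]).round(1))
```

```text
0.115 -0.015 [[297.2, 1.6], [339.8, 1.6]]
0.115 -0.005 [[299.0, 9.5], [338.1, 9.5]]
0.115 0.005 [[300.4, 16.3], [336.7, 16.3]]
0.03 -0.015 [[301.5, 212.4], [335.5, 212.5]]
0.03 -0.005 [[302.6, 205.3], [334.4, 205.3]]
0.03 0.005 [[303.6, 199.0], [333.5, 199.0]]
5 [76, 76, 77, 77, 76, 77, 77, 76, 77, 78, 77, 76, 76]
8 [76, 104, 120, 118, 118, 117, 117, 121, 120, 119, 118, 93, 76]
12 [77, 99, 121, 122, 122, 120, 123, 128, 126, 125, 124, 94, 78]
50 [79, 88, 125, 126, 125, 123, 124, 131, 128, 127, 126, 83, 79]
100 [82, 81, 129, 129, 127, 125, 127, 132, 131, 128, 128, 79, 79]
150 [83, 82, 128, 129, 129, 127, 127, 131, 131, 129, 121, 80, 79]
195 [80, 80, 120, 130, 129, 128, 126, 130, 131, 130, 101, 78, 79]
scene pred tip [294.3 143.7] handle rear [240.9 126.1]
side pred tip [275.8 240.3] handle rear [289.3 302.5]
```

Emit:
move_arm(plan=[[[0.849,0.575,0,0,0,0,-1],[0.849,0.575,0,0,0,0,-1],[0.849,0.575,0,0,0,0,-1],[0.849,0.575,0,0,0,0,-1],[0.849,0.575,0,0,0,0,-1],[0.849,0.575,0,0,0,0,-1],[0.849,0.575,0,0,0,0,-1],[0.849,0.575,0,0,0,0,-1],[0.849,0.575,0,0,0,0,-1],[0.849,0.575,0,0,0,0,-1]]])

```text
clock: 8.8
position: [0.5932, -0.1334, 0.0958]
tool_rot: [3.142, -0.0, 1.74]
force: [0.3, -0.0, -1.1]
grip_width: 0.0104
finger_force: 117.9
```

Emit:
move_arm(plan=[[[0,0,0,0,0,0,-1],[0,0,0.6,0,0,0,-1],[0,0,0.6,0,0,0,-1],[0,0,0.56,0,0,0,-1],[0,0,0,0,0,0,-1],[0,0,0,0,0,0,-1],[0,0,0,0,0,0,-1],[0,0,0,0,0,0,-1],[0,0,0,0,0,0,-1],[0,0,0,0,0,0,-1]]])

```text
clock: 9.8
position: [0.593, -0.1342, 0.0609]
tool_rot: [3.141, 0.0, 1.74]
force: [1.1, -0.0, -1.7]
grip_width: 0.0107
finger_force: 117.9
```

Run:
```python
from h import *
s=observe();print(s["position"],s["tool_rot"],s["grip_width"],s["force"],s["clock"])
f=grab_frame("wrist"); f2=grab_frame("scene")
Rt=R.from_euler('xyz',s["tool_rot"]).as_matrix();p=np.array(s["position"])
print("tip pred",proj(f,p+Rt@[.115,0,-.0055],s),proj(f2,p+Rt@[.115,0,-.0055]))
o=np.zeros((560,800,3),np.uint8)
o[:400,:640]=f["color"]; b=cv2.resize(f2["color"][160:240,270:390],None,fx=3,fy=3,interpolation=2); o[320:560,440:800]=b
cv2.imwrite("pics/pre.png",cv2.convertScaleAbs(o[...,::-1],alpha=1.4,beta=10))
```

```text
[ 0.59297635 -0.13418861  0.06085528] [3.14125065e+00 1.30033496e-04 1.73953627e+00] 0.010671697331444983 [ 1.13668785e+00 -7.77362285e-04 -1.68107048e+00] 9.8
tip pred [318.51882469   9.18722525] [328.46536138 196.04999114]
```

View pics/pre.png

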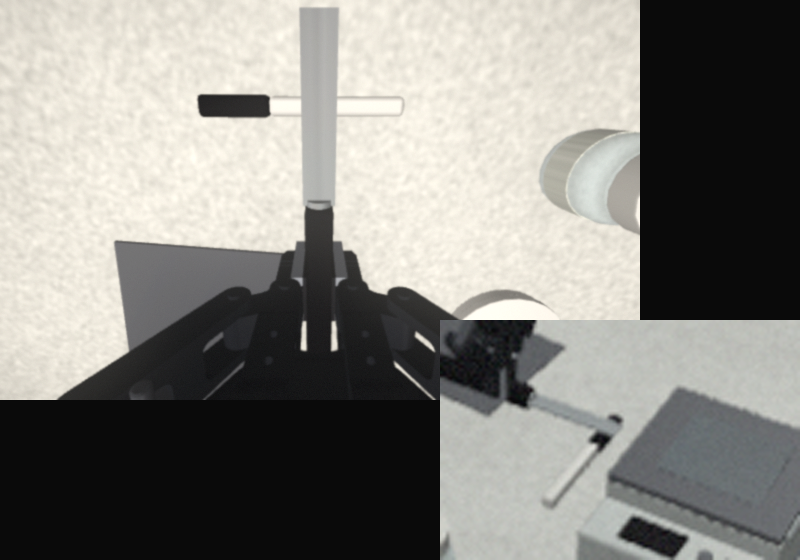

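The tip is at scene (330,196), as predicted, in front of the notch and clear of the marker. I'll insert it now.

Emit:
move_arm(plan=[[[0,0,0.04,0,0,0,-1],[0.5,0,0,0,0,0,-1],[0.5,0,0,0,0,0,-1],[0.5,0,0,0,0,0,-1],[0.5,0,0,0,0,0,-1],[0.5,0,0,0,0,0,-1],[0.25,0,0,0,0,0,-1],[0,0,0,0,0,0,-1],[0,0,0,0,0,0,-1],[0,0,0,0,0,0,-1]]])

```text
clock: 10.9
position: [0.5837, -0.0805, 0.0598]
tool_rot: [-3.142, 0.0, 1.739]
force: [0.4, -0.7, -0.1]
grip_width: 0.0107
finger_force: 117.9
```

```bash
python3 -c "
from h import *
s=observe();print({k:np.round(v,4) for k,v in s.items() if k in('position','force','moment','tool_rot','grip_width')})
ct,st=np.cos(1.7406),np.sin(1.7406);d=np.array(s['position'])-[.5562,.078,0];print('block xy TCP',ct*d[0]+st*d[1],-st*d[0]+ct*d[1])"
```

```text
{'position': array([ 0.5837, -0.0805,  0.0598]), 'tool_rot': array([-3.1416e+00,  2.0000e-04,  1.7388e+00]), 'force': array([ 0.4371, -0.7307, -0.142 ]), 'moment': array([-0.0307,  0.0425, -0.0136]), 'grip_width': np.float64(0.0107)}
block xy TCP -0.1608856786679147 -0.00028041786454338635
```

Emit:
move_arm(plan=[[[0,0,-0.19,0,0,0,-1],[0.06,0,-0.6,0,0,0,-1],[0.06,0,-0.6,0,0,0,-1],[0.18,0,-0.58,0,0,0,-1],[0.18,0,-0.58,0,0,0,-1],[0.29,0,-0.53,0,0,0,-1],[0.29,0,-0.53,0,0,0,-1],[0,0,0,0,0,0,-1],[0,0,0,0,0,0,-1],[0,0,0,0,0,0,-1]]])

```text
clock: 11.9
position: [0.5799, -0.059, 0.1316]
tool_rot: [-3.141, -0.0, 1.739]
force: [0.7, 0.6, -1.0]
grip_width: 0.0109
finger_force: 118.0
```

Run:
```python
from h import *
s=observe();print({k:np.round(v,4) for k,v in s.items() if k in('position','force','moment','tool_rot','grip_width','clock')})
f=grab_frame("scene"); cv2.imwrite("pics/lev.png",cv2.convertScaleAbs(cv2.resize(f["color"][130:270,250:450,::-1],None,fx=3,fy=3,interpolation=2),alpha=1.4,beta=10))
```

```text
{'clock': np.float64(11.9), 'position': array([ 0.5799, -0.059 ,  0.1316]), 'tool_rot': array([-3.1412e+00, -3.0000e-04,  1.7395e+00]), 'force': array([ 0.7246,  0.6246, -0.9735]), 'moment': array([-0.0129,  0.0112, -0.0113]), 'grip_width': np.float64(0.0109)}
```

View pics/lev.png

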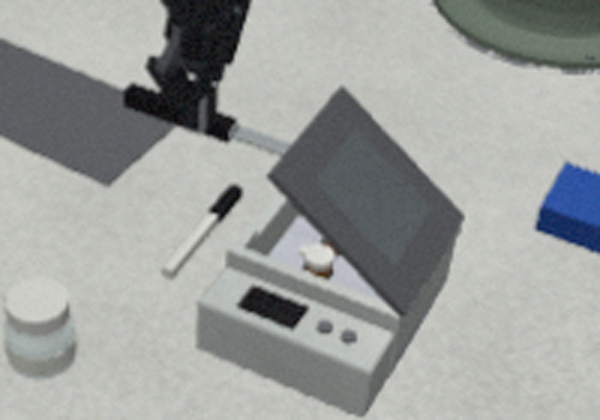

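The cover stands at about 0.6 rad on the blade, and the shut cap of the nearest vial (on the housing side) is at crop (318,258). I'll continue the swing.

Emit:
move_arm(plan=[[[0.39,0,-0.46,0,0,0,-1],[0.39,0,-0.46,0,0,0,-1],[0.47,0,-0.375,0,0,0,-1],[0.47,0,-0.375,0,0,0,-1],[0.54,0,-0.275,0,0,0,-1],[0.54,0,-0.275,0,0,0,-1],[0.58,0,-0.16,0,0,0,-1],[0.58,0,-0.16,0,0,0,-1],[0.6,0,-0.05,0,0,0,-1],[0.6,0,-0.05,0,0,0,-1]]])

```text
clock: 12.95
position: [0.5625, 0.0437, 0.1848]
tool_rot: [-3.142, -0.0, 1.74]
force: [-0.3, -2.6, -2.3]
grip_width: 0.0103
finger_force: 117.9
```

Emit:
move_arm(plan=[[[0.45,0,0.05,0,0,0,-1],[0.45,0,0.05,0,0,0,-1],[0.35,0,0.05,0,0,0,-1],[0.35,0,0.07,0,0,0,-1],[0,0,0,0,0,0,-1],[0,0,0,0,0,0,-1],[0,0,0,0,0,0,-1],[0,0,0,0,0,0,-1],[0,0,0,0,0,0,-1],[0,0,0,0,0,0,-1]]])

```text
clock: 13.95
position: [0.5574, 0.0741, 0.1804]
tool_rot: [3.142, 0.0, 1.739]
force: [-0.6, -0.3, -0.8]
grip_width: 0.0107
finger_force: 119.6
```

Emit:
move_arm(plan=[[[-1,0,-0.5,0,0,0,-1],[-1,0,0,0,0,0,-1],[-1,-0.2,0,0,0,0,-1],[-1,-0.55,0,0,0,0,-1],[-1,-0.55,0,0,0,0,-1],[-1,-0.55,0,0,0,0,-1],[-1,-0.55,0,0,0,0,-1],[-1,-0.55,0,0,0,0,-1],[-1,-0.55,0,0,0,0,-1],[-1,-0.55,0,0,0,0,-1]]])

```text
clock: 14.95
position: [0.5107, -0.1375, 0.1905]
tool_rot: [3.141, 0.0, 1.739]
force: [0.6, -0.4, -0.5]
grip_width: 0.0105
finger_force: 119.6
```

Run:
```python
from h import *
s=observe();print({k:np.round(v,4) for k,v in s.items() if k in('position','force','moment','tool_rot','grip_width','clock')})
d=np.array([.5085,-.3213])-s["position"][:2]; y=s["tool_rot"][2]; print("to release pt, tool axes",d@[np.cos(y),np.sin(y)],d@[np.sin(y),-np.cos(y)])
f=grab_frame("scene");f2=grab_frame("side")
cv2.imwrite("pics/o_scene.png",f["color"][...,::-1]);cv2.imwrite("pics/o_side.png",f2["color"][...,::-1])
o=np.zeros((600,800,3),np.uint8)
o[:600,:400]=cv2.resize(f["color"][140:260,320:400],None,fx=5,fy=5,interpolation=2)
b=cv2.resize(f2["color"][100:220,262:362],None,fx=4,fy=4,interpolation=2);o[:480,400:]=b
cv2.imwrite("pics/open.png",cv2.convertScaleAbs(o[...,::-1],alpha=1.4,beta=10))
```

```text
{'clock': np.float64(14.95), 'position': array([ 0.5107, -0.1375,  0.1905]), 'tool_rot': array([3.1415, 0.    , 1.7394]), 'force': array([ 0.6195, -0.4246, -0.531 ]), 'moment': array([-0.0234, -0.0394,  0.048 ]), 'grip_width': np.float64(0.0105)}
to release pt, tool axes -0.18085585729661507 -0.0330695987861273
```

View pics/open.png

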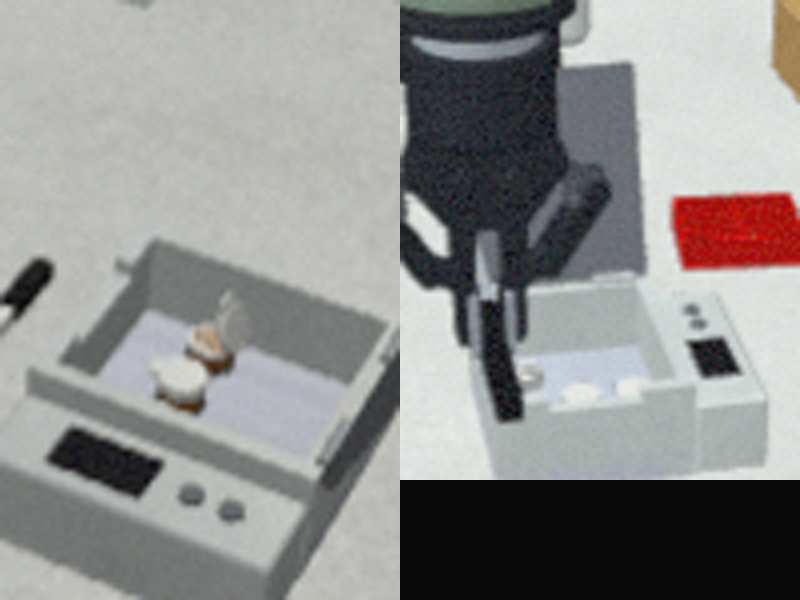

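The cover is swung right back. In the side view shut caps are at (307,198) and (320,196), and the open vial, partly hidden by the handle, is near (294,194). In the scene view the open cap stands at (367,203). I'll locate these.

```bash
cat > v.py <<'E'
from h import *
F={n:grab_frame(n) for n in("scene","side")}
ct,st=np.cos(1.7406),np.sin(1.7406)
def blk(p): d=np.array(p)-[.5562,.078,0]; return np.round([ct*d[0]+st*d[1],-st*d[0]+ct*d[1],d[2]],4)
for n,uv,z in(("side",(307.5,198),.039),("side",(320,196.5),.039),("side",(293.75,194),.034),("scene",(356.2,215.6),.039),("scene",(361.5,208.5),.034)): print(n,uv,blk(onz(F[n],uv,z)))
def W(x,y,z): return [.5562+ct*x-st*y,.078+st*x+ct*y,z]
for y in(-.036,0,.036): print(y,[proj(F[n],W(0,y,.039)).round(1) for n in F])
# intersect planes block y for open cap: ray of scene cap disc centre/top
for uv in((367,203),(366,198.5),(369.5,207)):
    p,d=ray(F["scene"],uv)
    for y in(0,.018,.036):
        b0=blk(p);b1=blk(p+d);t=(y-b0[1])/(b1[1]-b0[1]);print(uv,y,(b0+t*(b1-b0)).round(4))
E
python3 v.py
```

```text
side (307.5, 198) [-0.0206  0.0004  0.039 ]
side (320, 196.5) [-0.02   -0.0339  0.039 ]
side (293.75, 194) [0.0154 0.0318 0.034 ]
scene (356.2, 215.6) [-0.0193 -0.0033  0.039 ]
scene (361.5, 208.5) [-0.0204  0.0328  0.034 ]
-0.036 [array([357.8, 226.3]), array([319.2, 192.6])]
0 [array([363.8, 217.5]), array([306.2, 194.1])]
0.036 [array([369.5, 209. ]), array([293.1, 195.5])]
(367, 203) 0 [0.0031 0.     0.0888]
(367, 203) 0.018 [-0.0029  0.018   0.0722]
(367, 203) 0.036 [-0.0088  0.036   0.0556]
(366, 198.5) 0 [-0.0008  0.      0.1014]
(366, 198.5) 0.018 [-0.0069  0.018   0.0852]
(366, 198.5) 0.036 [-0.013   0.036   0.0689]
(369.5, 207) 0 [0.0109 0.     0.0792]
(369.5, 207) 0.018 [0.0051 0.018  0.0624]
(369.5, 207) 0.036 [-0.0007  0.036   0.0456]
```

Emit:
move_arm(plan=[[[-1,-0.18,0.8,0,0,0,-1],[-1,-0.18,0.9,0,0,0,-1],[-1,-0.18,0.9,0,0,0,-1],[-1,-0.18,0.9,0,0,0,-1],[-1,-0.18,0.9,0,0,0,-1],[-1,-0.18,0.9,0,0,0,-1],[-1,-0.18,0.9,0,0,0,-1],[-1,-0.18,0.9,0,0,0,-1],[-1,-0.18,0.9,0,0,0,-1],[0,0,0,0,0,0,-1]]])

```text
clock: 16.15
position: [0.5078, -0.3214, 0.0275]
tool_rot: [-3.139, -0.001, 1.737]
force: [-1.2, -1.0, -0.8]
grip_width: 0.0105
finger_force: 119.6
```

Emit:
move_arm(plan=[[[0,0,0,0,0,0,-1],[0,0,0.3,0,0,0,-1],[0,0,0.3,0,0,0,-1],[0,0,0.28,0,0,0,-1],[0,0,0,0,0,0,-1],[0,0,0,0,0,0,-1],[0,0,0,0,0,0,-1],[0,0,0,0,0,0,-1],[0,0,0,0,0,0,-1],[0,0,0,0,0,0,-1]]])

```text
clock: 17.15
position: [0.5094, -0.3195, 0.0129]
tool_rot: [3.142, 0.0, 1.739]
force: [-0.5, -0.3, 0.0]
grip_width: 0.0108
finger_force: 119.6
```

Emit:
move_arm(plan=[[[0,0,0.13,0,0,0,-1],[0,0,0.12,0,0,0,-1],[0,0,0,0,0,0,-1],[0,0,0,0,0,0,-1],[0,0,0,0,0,0,-0.3],[0,0,0,0,0,0,-0.3],[0,0,0,0,0,0,-0.3],[0,0,0,0,0,0,-0.3],[0,0,0,0,0,0,-0.3],[0,0,0,0,0,0,-0.3]]])

```text
clock: 18.15
position: [0.5094, -0.3194, 0.0078]
tool_rot: [-3.142, -0.0, 1.74]
force: [0.0, -0.3, 0.4]
grip_width: 0.0297
finger_force: 0.0
```

Emit:
move_arm(plan=[[[0,0,-0.4,0,0,0,-0.3],[0,0,-0.9,0,0,0,-0.3],[0,0,-1,0,0,0,-0.3],[0,0,-1,0,0,0,-0.3],[0,0,-1,0,0,0,-0.3],[0,0,-1,0,0,0,-0.3],[0,0,-1,0,0,0,-1],[0,0,-1,0,0,0,-1],[0,0,-1,0,0,0,-1],[0,0,0,0,0,0,-1]]])

```text
clock: 19.15
position: [0.5104, -0.32, 0.1769]
tool_rot: [3.138, 0.003, 1.739]
force: [-0.2, 0.5, -0.3]
grip_width: 0.0004
finger_force: 0.0
```

Run:
```python
from h import *
s=observe();print(s["position"],s["tool_rot"],s["grip_width"],s["clock"])
f=grab_frame("side"); g=cv2.GaussianBlur(f["color"],(3,3),0).max(2); m=np.zeros_like(g); m[255:370,250:340]=cv2.inRange(g,0,38)[255:370,250:340]
for c in cv2.findContours(m,0,2)[0]:
    if cv2.contourArea(c)>60: r=cv2.minAreaRect(c);print("handle",r,onz(f,r[0],.013))
cv2.imwrite("pics/rel.png",f["color"][...,::-1])
ct,st=np.cos(1.7406),np.sin(1.7406)
T=np.array([.5562+ct*.012-st*.035,.078+st*.012+ct*.035]); d=T-s["position"][:2]; y=s["tool_rot"][2]
print(T,"tool axes",d@[np.cos(y),np.sin(y)],d@[np.sin(y),-np.cos(y)])
```

```text
[ 0.51043564 -0.31995292  0.17692467] [3.13849047e+00 2.64443780e-03 1.73943344e+00] 0.0003957563003226161 19.15
handle ((287.4807434082031, 316.4038391113281), (41.380496978759766, 6.667948246002197), 78.69007110595703) [ 0.51242925 -0.33937623  0.013     ]
[0.51967551 0.08391281] tool axes 0.39658584571398764 0.0768931900773997
```

Emit:
move_arm(plan=[[[0.99,0.19,0,0,0,0,-1],[0.99,0.19,0,0,0,0,-1],[0.99,0.19,0,0,0,0,-1],[0.99,0.19,0,0,0,0,-1],[0.99,0.19,0,0,0,0,-1],[0.99,0.19,0,0,0,0,-1],[0.99,0.19,0,0,0,0,-1],[0.99,0.19,0,0,0,0,-1],[0.99,0.19,0,0,0,0,-1],[0.99,0.19,0,0,0,0,-1]]])

```text
clock: 20.2
position: [0.5131, -0.117, 0.1733]
tool_rot: [-3.141, -0.0, 1.74]
force: [0.2, 0.2, -0.1]
grip_width: -0.0001
finger_force: 0.0
```

Emit:
move_arm(plan=[[[0.99,0.19,0,0,0,0,-1],[0.99,0.19,0,0,0,0,-1],[0.99,0.19,0,0,0,0,-1],[0.99,0.19,0,0,0,0,-1],[0.99,0.19,0,0,0,0,-1],[0.99,0.19,0,0,0,0,-1],[0.99,0.19,0,0,0,0,-1],[0.99,0.19,0,0,0,0,-1],[0.99,0.19,0,0,0,0,-1],[0.99,0.19,0,0,0,0,-1]]])

```text
clock: 21.2
position: [0.5173, 0.0844, 0.1733]
tool_rot: [-3.141, 0.0, 1.74]
force: [-0.1, 0.2, -0.4]
grip_width: 0.0001
finger_force: 0.0
```

Emit:
move_arm(plan=[[[0,0,0,0,0,1,-1],[0,0,0,0,0,1,-1],[0,0,0,0,0,1,-1],[0,0,0,0,0,1,-1],[0,0,0,0,0,1,-1],[0,0,0,0,0,1,-1],[0,0,0,0,0,1,-1],[0,0,0,0,0,1,-1],[0,0,0,0,0,1,-1],[0,0,0,0,0,1,-1]]])

```text
clock: 22.2
position: [0.5174, 0.0836, 0.1733]
tool_rot: [-3.141, 0.001, 0.688]
force: [0.4, 0.1, -1.3]
grip_width: -0.0
finger_force: 0.0
```

Emit:
move_arm(plan=[[[0,0,0,0,0,1,-1],[0,0,0,0,0,1,-1],[0,0,0,0,0,1,-1],[0,0,0,0,0,1,-1],[0,0,0,0,0,1,-1],[0,0,0,0,0,0,-1],[0,0,0,0,0,0,-1],[0,0,0,0,0,0,-1],[0,0,0,0,0,0,-1],[0,0,0,0,0,0,-1]]])

```text
clock: 23.2
position: [0.5178, 0.0836, 0.1738]
tool_rot: [-3.142, 0.0, 0.169]
force: [0.5, -0.1, -0.1]
grip_width: 0.0002
finger_force: 0.0
```

```bash
cat > t.py <<'E'
import sys
from h import *
ct,st=np.cos(1.7406),np.sin(1.7406)
s=observe(); y=s["tool_rot"][2]; bx,by,z=map(float,sys.argv[1:4])
p=np.array(s["position"]); e=p-[.5562,.078,0]; print("pos",p.round(4),s["tool_rot"].round(3) if hasattr(s["tool_rot"],'round') else s["tool_rot"],"F",np.round(s["force"],1),"t",s["clock"],"block",np.round([ct*e[0]+st*e[1],-st*e[0]+ct*e[1]],4))
T=np.array([.5562+ct*bx-st*by,.078+st*bx+ct*by]); d=T-p[:2]
print("shares of 20mm:",np.round(np.array([d@[np.cos(y),np.sin(y)],d@[np.sin(y),-np.cos(y)],p[2]-z])/.02,3))
E
python3 t.py .012 .035 .05
python3 - <<'E'
from h import *
s=observe();f=grab_frame("wrist");cv2.imwrite("pics/wr_cap.png",f["color"][...,::-1])
ct,st=np.cos(1.7406),np.sin(1.7406)
# white cap blobs in wrist image, projected at cap height in block frame
hsv=cv2.cvtColor(f["color"],cv2.COLOR_RGB2HSV); amb=cv2.inRange(hsv,(5,80,40),(25,255,255))
for c in cv2.findContours(amb,0,2)[0]:
    if cv2.contourArea(c)>20:
        u=c[:,0].mean(0); p=onz(f,u,.03,s); e=p-[.5562,.078,0]; print("amber",u,cv2.contourArea(c),np.round([ct*e[0]+st*e[1],-st*e[0]+ct*e[1]],4))
for y in(-.036,0,.036): print("vial proj",proj(f,[.5562+ct*-.02-st*y,.078+st*-.02+ct*y,.039],s))
E
```

```text
pos [0.5178 0.0836 0.1738] [-3.142  0.     0.169] F [ 0.5 -0.1 -0.1] t 23.2 block [0.012  0.0369]
shares of 20mm: [9.600e-02 2.000e-03 6.189e+00]
vial proj [352.75208289 110.23267275]
vial proj [351.3341767  149.88883408]
vial proj [350.04894333 186.35792229]
```

Emit:
move_arm(plan=[[[0.1,-0.4,0.19,0,0,0,-1],[0,0,1,0,0,0,-1],[0,0,1,0,0,0,-1],[0,0,1,0,0,0,-1],[0,0,1,0,0,0,-1],[0,0,1,0,0,0,-1],[0,0,1,0,0,0,-1],[0,0,0,0,0,0,-1],[0,0,0,0,0,0,-1],[0,0,0,0,0,0,-1]]])

```text
clock: 24.25
position: [0.5189, 0.0922, 0.0509]
tool_rot: [-3.141, -0.001, 0.169]
force: [-0.8, -0.3, 0.3]
grip_width: 0.0001
finger_force: 0.0
```

Emit:
move_arm(plan=[[[0,0.4,0,0,0,0,-1],[0,0.4,0,0,0,0,-1],[0,0.4,0,0,0,0,-1],[0,0.4,0,0,0,0,-1],[0,0.4,0,0,0,0,-1],[0,0,0.2,0,0,0,-1],[0,0,0.2,0,0,0,-1],[0,0,0,0,0,0,-1],[0,0,0,0,0,0,-1],[0,0,0,0,0,0,-1]]])

```text
clock: 25.25
position: [0.5251, 0.0528, 0.042]
tool_rot: [-3.142, 0.0, 0.169]
force: [0.1, 0.1, -0.0]
grip_width: 0.0001
finger_force: 0.0
```

```bash
python3 t.py -.02 .035 .039
```

```text
pos [0.5251 0.0528 0.042 ] [-3.142  0.     0.169] F [ 0.1  0.1 -0. ] t 25.25 block [-0.0196  0.0349]
shares of 20mm: [-0.004  0.021  0.15 ]
```

Emit:
move_arm(plan=[[[0,0,0.05,0,0,0,-1],[0,0,0.05,0,0,0,-1],[0,0,0.05,0,0,0,-1],[0,0,0.05,0,0,0,-1],[0,0,0,0,0,0,-1],[0,0,0,0,0,0,-1],[0,0,0,0,0,0,-1],[0,0,0,0,0,0,-1],[0,0,0,0,0,0,-1],[0,0,0,0,0,0,-1]]])

```text
clock: 26.25
position: [0.5253, 0.0525, 0.039]
tool_rot: [3.142, -0.001, 0.169]
force: [-6.4, -0.8, 26.1]
grip_width: -0.0001
finger_force: 13.0
```

Contact came at z = 0.039 with 26 N, so the cap is shut. I'll lift and check.

Emit:
move_arm(plan=[[[0,0,-0.5,0,0,0,-1],[0,0,-1,0,0,0,-1],[0,0,-1,0,0,0,-1],[0,0,-1,0,0,0,-1],[0,0,-1,0,0,0,-1],[0,0,-1,0,0,0,-1],[0,0,-1,0,0,0,-1],[0,0,-1,0,0,0,-1],[0,0,-1,0,0,0,-1],[0,0,-1,0,0,0,-1]]])

```text
clock: 27.25
position: [0.525, 0.0525, 0.2291]
tool_rot: [-3.142, -0.0, 0.169]
force: [0.7, 0.7, 0.6]
grip_width: -0.0002
finger_force: 0.0
```

```bash
python3 - <<'E'
from h import *
f=grab_frame("scene");f2=grab_frame("side")
o=np.zeros((600,800,3),np.uint8)
o[:600,:400]=cv2.resize(f["color"][140:260,320:400],None,fx=5,fy=5,interpolation=2)
o[:600,400:]=cv2.resize(f2["color"][90:240,260:360],None,fx=4,fy=4,interpolation=2)
cv2.imwrite("pics/shut.png",cv2.convertScaleAbs(o[...,::-1],alpha=1.4,beta=10))
E
python3 t.py .155 0 .25
```

```text
pos [0.5261 0.0527 0.2305] [-3.141 -0.004  0.169] F [ 0.5  0.4 -0.4] t 27.35 block [-0.0199  0.0339]
shares of 20mm: [ 1.685 -8.746 -0.977]
```

View pics/shut.png

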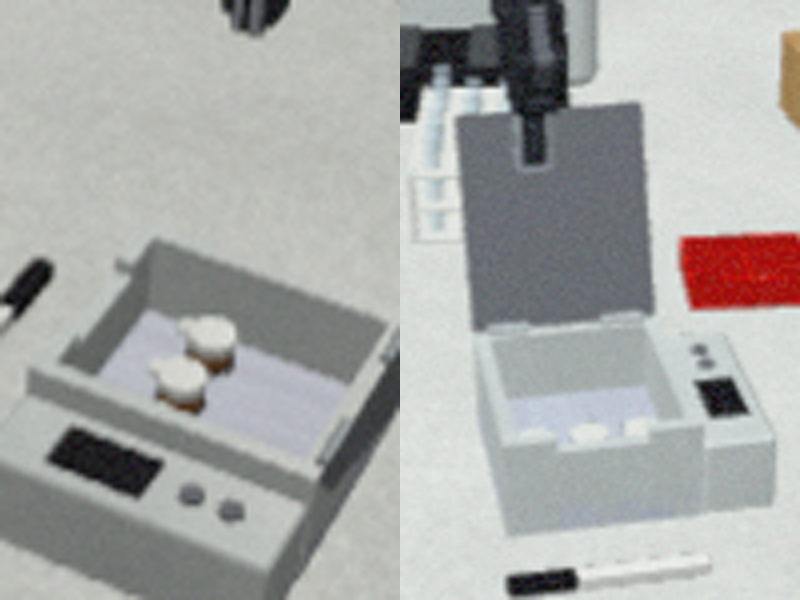

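All three caps look flat and shut: scene (356,216) and (362,207), with three caps at side (294–320,198). The cover stands open. Now I'll go round behind the cover and push it closed.

Emit:
move_arm(plan=[[[0,0,-1,0,0,0,-1],[0.187,-0.995,0,0,0,0,-1],[0.187,-0.995,0,0,0,0,-1],[0.187,-0.995,0,0,0,0,-1],[0.187,-0.995,0,0,0,0,-1],[0.187,-0.995,0,0,0,0,-1],[0.187,-0.995,0,0,0,0,-1],[0.187,-0.995,0,0,0,0,-1],[0.187,-0.995,0,0,0,0,-1],[0.187,-0.995,0,0,0,0,-1]]])

```text
clock: 28.35
position: [0.528, 0.2354, 0.2474]
tool_rot: [3.141, 0.001, 0.169]
force: [0.2, 0.0, -0.1]
grip_width: -0.0
finger_force: 0.0
```

```bash
python3 t.py .16 0 .175
```

```text
pos [0.528  0.2354 0.2474] [3.141e+00 1.000e-03 1.690e-01] F [ 0.2  0.  -0.1] t 28.35 block [0.1599 0.0012]
shares of 20mm: [ 6.100e-02 -3.000e-03  3.622e+00]
```

Emit:
move_arm(plan=[[[0,0,0.9,0,0,0,-1],[0,0,0.9,0,0,0,-1],[0,0,0.9,0,0,0,-1],[0,0,0.9,0,0,0,-1],[0,0.52,0,0,0,0,-1],[0,0.52,0,0,0,0,-1],[0,0.52,0,0,0,0,-1],[0,0.52,0,0,0,0,-1],[0,0.52,0,0,0,0,-1],[0,0.52,0,0,0,0,-1]]])

```text
clock: 29.35
position: [0.5397, 0.1741, 0.1806]
tool_rot: [-3.139, -0.005, 0.169]
force: [-24.4, 2.2, 65.9]
grip_width: 0.0001
finger_force: 35.7
```

Emit:
move_arm(plan=[[[0,0.5,0,0,0,0,-1],[0,0.5,0,0,0,0,-1],[0,0.5,0,0,0,0,-1],[0,0.5,0,0,0,0,-1],[0,0.495,0.237,0,0,0,-1],[0,0.495,0.237,0,0,0,-1],[0,0.495,0.237,0,0,0,-1],[0,0.403,0.375,0,0,0,-1],[0,0.403,0.375,0,0,0,-1],[0,0.403,0.375,0,0,0,-1]]])

```text
clock: 30.35
position: [0.5545, 0.08, 0.1384]
tool_rot: [-3.142, 0.0, 0.169]
force: [-0.9, 0.8, 1.3]
grip_width: 0.0
finger_force: 0.6
```

```bash
python3 t.py -.0205 0 .079
```

```text
pos [0.5545 0.08   0.1384] [-3.142  0.     0.169] F [-0.9  0.8  1.3] t 30.35 block [0.0023 0.0014]
shares of 20mm: [0.069 1.14  2.971]
```

```bash
cat > ang.py <<'E'
from h import *
ct,st=np.cos(1.7406),np.sin(1.7406)
f=grab_frame("scene");g=cv2.GaussianBlur(f["color"],(3,3),0).astype(int)
def W(x,y,z): return [.5562+ct*x-st*y,.078+st*x+ct*y,z]
# sample inner/outer points along the -y edge of the cover's outer face for each hinge angle
for th in np.arange(-.0,2,.1):
    ins=[];out=[]
    for r in np.linspace(.03,.14,12):
        x=.075-r*np.cos(th)+.008*np.sin(th);z=.07+r*np.sin(th)+.008*np.cos(th)
        for y,l in((-.058,ins),(-.045,out)):
            u=np.round(proj(f,W(x,y,z))).astype(int); l.append(g[u[1],u[0]].max())
    print(round(th,1),np.round(ins),round(np.std(ins),1))
E
python3 ang.py
```

```text
-0.0 [130 133 134 121  63  91 116 134 135  83  75 118] 24.9
0.1 [ 92 134 135 131  81 126 126 137 137  66  89 134] 24.7
0.2 [ 92 126 135 135 123 148 141 137 118  67 125 132] 21.7
0.3 [ 49 105 111 134 139 147 139 135 112  66 134 131] 29.4
0.4 [ 51  53  58 110  64  92 132 135 109  67 136 131] 33.2
0.5 [ 54  49  49  49  42  45  74  83  78  58 110 134] 27.5
0.6 [54 53 55 54 55 52 52 53 52 52 51 50] 1.5
0.7 [55 54 55 54 53 54 55 55 55 55 54 54] 0.6
0.8 [55 54 56 54 55 55 56 57 58 54 55 55] 1.2
0.9 [54 55 55 57 61 60 61 62 61 62 62 55] 3.1
1.0 [54 54 58 62 63 62 62 63 61 61 62 56] 3.3
1.1 [55 54 60 63 61 62 60 63 62 60 58 39] 6.4
1.2 [55 55 55 62 62 63 63 60 61 61 57 14] 12.9
1.3 [54 54 55 56 60 62 61 61 61 60 61 58] 2.9
1.4 [54 54 54 54 55 60 62 61 61 60 56 55] 3.2
1.5 [ 58  55  55  54  55  54  55  58  60  54  60 127] 19.7
1.6 [ 61  56  54  54  54  53  55  54  54  57 127 132] 27.8
1.7 [ 65  61  62  58  54  56  56  55  55  92 133 135] 28.8
1.8 [ 66  66  66  68  82 118 126 132 136 134 137 136] 31.1
1.9 [ 68  68  79 104 134 135 135 135 136 136 137 137] 27.7
```

The cover is at about 0.6 rad and following the fingers. I'll finish closing it.

Emit:
move_arm(plan=[[[0,0.273,0.477,0,0,0,-1],[0,0.273,0.477,0,0,0,-1],[0,0.273,0.477,0,0,0,-1],[0,0.09,0.38,0,0,0,-1],[0,0.09,0.38,0,0,0,-1],[0,0.09,0.36,0,0,0,-1],[0,0.09,0.3,0,0,0,-1],[0,0,0,0,0,0,-1],[0,0,0,0,0,0,-1],[0,0,0,0,0,0,-1]]])

```text
clock: 31.4
position: [0.5586, 0.0575, 0.0826]
tool_rot: [-3.142, -0.0, 0.169]
force: [-0.3, 0.2, 0.4]
grip_width: -0.0003
finger_force: 0.0
```

```bash
python3 t.py -.0205 0 .077
```

```text
pos [0.5586 0.0575 0.0826] [-3.142 -0.     0.169] F [-0.3  0.2  0.4] t 31.4 block [-0.0206  0.0011]
shares of 20mm: [ 0.053 -0.004  0.278]
```

Emit:
move_arm(plan=[[[0,0,0.06,0,0,0,-1],[0,0,0.06,0,0,0,-1],[0,0,0.06,0,0,0,-1],[0,0,0.06,0,0,0,-1],[0,0,0.04,0,0,0,-1],[0,0,0,0,0,0,-1],[0,0,0,0,0,0,-1],[0,0,0,0,0,0,-1],[0,0,0,0,0,0,-1],[0,0,0,0,0,0,-1]]])

```text
clock: 32.4
position: [0.5587, 0.0573, 0.0779]
tool_rot: [3.141, -0.001, 0.168]
force: [-7.9, -0.8, 28.7]
grip_width: -0.0
finger_force: 13.9
```

Firm contact at z = 0.078, so the cover is closed. I'll retreat upwards and check.

Emit:
move_arm(plan=[[[0,0,-0.5,0,0,0,-1],[0,0,-1,0,0,0,-1],[0,0,-1,0,0,0,-1],[0,0,-1,0,0,0,-1],[0,0,-1,0,0,0,-1],[0,0,-1,0,0,0,-1],[0,0,-1,0,0,0,-1],[0,0,0,0,0,0,-1],[0,0,0,0,0,0,-1],[0,0,0,0,0,0,-1]]])

```text
clock: 33.4
position: [0.5581, 0.0574, 0.2059]
tool_rot: [-3.142, 0.001, 0.169]
force: [0.8, 0.4, -0.8]
grip_width: 0.0002
finger_force: 0.0
```

```bash
python3 ang.py | head -4
python3 - <<'E'
from h import *
f=grab_frame("scene"); a=cv2.imread("pics/scene0.png")[...,::-1]
d=cv2.absdiff(cv2.GaussianBlur(f["color"],(5,5),0),cv2.GaussianBlur(np.ascontiguousarray(a),(5,5),0)).max(2)
m=cv2.inRange(d,25,255)
for c in cv2.findContours(m,0,2)[0]:
    if cv2.contourArea(c)>12: print("changed",cv2.boundingRect(c),cv2.contourArea(c))
f=grab_frame("side"); g=cv2.GaussianBlur(f["color"],(3,3),0).max(2)[255:370,250:340]
c=max(cv2.findContours(cv2.inRange(g,0,38),0,2)[0],key=cv2.contourArea); print(cv2.minAreaRect(c))
s=observe();print(s["position"],s["force"],s["clock"])
E
```

```text
-0.0 [71 70 70 70 70 67 69 68 68 66 67 65] 1.8
0.1 [71 72 72 70 72 69 69 68 69 68 67 67] 1.8
0.2 [71 72 70 71 69 68 67 68 68 68 66 74] 2.2
0.3 [71 71 69 68 70 73 74 74 74 68 68 91] 6.0
changed (415, 70, 5, 11) 29.0
changed (384, 56, 14, 5) 15.0
changed (429, 29, 48, 44) 1176.0
changed (418, 27, 8, 29) 120.0
changed (472, 16, 17, 50) 257.0
changed (446, 16, 29, 7) 49.0
changed (275, 6, 7, 19) 59.0
changed (466, 0, 11, 13) 89.5
changed (420, 0, 11, 27) 181.5
changed (338, 0, 81, 163) 6668.5
changed (240, 0, 37, 35) 634.5
((37.480770111083984, 61.403846740722656), (41.3805046081543, 6.667948246002197), 78.69007110595703)
[0.55817777 0.05739094 0.20599933] [0.19681498 0.36777787 0.44584891] 33.55
```

The cover's region matches the starting picture, the bystanders are unchanged, and the opener is on the mat. I'll hand in.

```bash
python3 -c "
from workcell import job_done; print(job_done())"
```

```text
the job is handed in; nothing more can be done
None
```

I levered the cover up with the blade and swung it back, pressed the open vial's cap shut, closed the cover again and left the opener on its mat; the final camera check showed nothing else on the bench moved, and I handed the job in at about 34 s without getting a verdict back.

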